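Slide the magnetic stirrer into its bench corner and start it

TASK

Without lifting anything, gently push the white magnetic stirrer along the bench with the fingertips until it sits squarely in the corner of the aluminium bracket, touching both the long rail and the short rail. Then press its green start button down fully and let it go. Leave the flask, the jar and the beaker where they stand.

Things in the scene. Friction and masses are not known exactly. Their poses are not given: they have to be found in the camera images.
- bracket: Fixed aluminium L of two rails, 16 mm wide, 22 mm high. Origin: the inside corner at bench height; z up, x roughly away from the robot (within 0.3 rad). Long rail: 270 mm from the corner along -y, inner face at x = 0. Short rail: 110 mm along -x, inner face at y = 0. Green paper (look only) marks the stirrer's place. Home, the stirrer's centre is at x = -65, y = -55 mm here, axes parallel.
- stirrer_mid (a point): Centre, 23 mm above the bench, of the loose white stirrer: flat box 130 (its x) by 110 (y) by 46 mm high, blue band, round white plate on top; 0.45 to 0.95 kg, 2 to 8 N to slide. z up; its -x end (button, dark display) is towards the robot. Starts within 0.25 rad of the bracket's axes, centre 30 to 60 mm short of home in the bracket's x, 50 to 120 mm short in its y.
- start_top (a point): Centre of the top of the green round start button (24 mm across), in a grey collar on the stirrer's top near its -x side; it lies at x = -43 mm, y = -30 mm from the stirrer's centre, about 57 mm above the bench.
- start (a joint): Travel of the green start button: 0 when up, 0.006 m when fully down; it springs back and needs about 4 N when fully down.
- flask: Conical glass flask, 72 mm across the foot, 102 mm high, stands loose; origin at the centre of its underside. Leave alone.
- jar: Small closed amber jar, 52 mm across, 75 mm high, stands loose; origin at the centre of its underside. Leave alone.
- beaker: Blue open beaker, 64 mm across, 75 mm high, stands loose; origin at the centre of its underside. Leave alone.
- stirrer: The same stirrer; origin at the centre of its underside, axes as for stirrer_mid.
Mind the look-alikes: they are no part of the job. There is more than one size of the stirrer; the job needs the middle-sized.

How it is judged:
On the way, in this order (a step that is already met when the one before it is completed fails the run):
1. the stirrer sits squarely against both rails of the bracket (x of stirrer_mid in the frame of bracket between -0.069 and -0.055 m and y of stirrer_mid in the frame of bracket between -0.059 and -0.045 m and angle between the x axis of stirrer_mid and the x axis of bracket, either way round below 0.04 rad and height (world z) of stirrer_mid below 0.027 m and angle between stirrer_mid's own z axis and vertical below 0.05 rad), for 0.3 s.
2. with the stirrer home, its green button is pressed fully down (all of step 1 and value of joint start above 0.0045 m), for 0.1 s.
At the end, for the whole second after the job is handed in: The stirrer rests flat on the bench within 4 mm of both rails and within 0.04 rad of square with the bracket, the button is up again (under 2 mm), and the flask, jar and beaker stand upright within 12 mm of where they were (all of step 1 and value of joint start below 0.002 m and linear speed of stirrer below 0.01 m/s and angle between each of flask, jar, beaker's own z axis and vertical below 0.1 rad and distance of each of flask, jar, beaker from where it was at the start of the episode below 0.012 m); the robot touches nothing.
It fails at once if the stirrer is lifted (more than 10 mm) or tipped (more than 0.2 rad) (height (world z) of stirrer_mid above 0.033 m or angle between stirrer_mid's own z axis and vertical above 0.2 rad).
It fails at once if the stirrer is shoved faster than 0.4 m/s (linear speed of stirrer above 0.4 m/s).
It fails at once if the flask, jar or beaker is moved more than 12 mm or tipped (distance of any of flask, jar, beaker from where it was at the start of the episode above 0.012 m or angle between any of flask, jar, beaker's own z axis and vertical above 0.2 rad).
It also fails if it takes over 72 s, if anything falls off the work surface, if the arm or the gripper's body presses on something with over 40 N, if the wrist force passes 120 N, or if a joint passes its speed limit or range.

ROBOT

A 6-joint arm with a two-finger parallel gripper is mounted at the origin on the work surface. World frame = base frame: x ahead of the robot, y to its left, z up, the work surface at z = 0. Lengths are in m, angles in rad, forces in N, time in s.
With the tool pointing down it reaches from about 0.25 to 0.775 m from the base axis. Payload 4 kg.
Tool frame: the origin (TCP) lies on the centre line of the jaws, within the pads' length; the fingertips stand 8 mm ahead of it and the grasp point (between the pads) lies 11 mm behind it; z points along the fingers, y is the direction in which the jaws open and shut (so a half turn about z gives the same grasp; the last joint's range is limited). The gripper opens to 94 mm and grips with 3 to 60 N. Pads are 16 mm wide; open, the fingers measure 119 mm over their backs; the gripper's body (75 mm by 177 mm) begins 78 mm behind the grasp point.
Start: joints at [-1.274, 0.087, 1.371, -0, 1.684, -0.103], TCP at [0.214, -0.507, 0.214] pointing down, gripper open.
Joint ranges: [-3.1, 3.1], [-0.76, 2.03], [0.27, 2.55], [-1.08, 4.22], [0.17, 2.65], [-2.57, 2.57]. Speed limits (rad/s): [2.79, 2.79, 3.14, 3.14, 3.14, 3.14].

INTERFACE

Orientations are given as [roll, pitch, yaw] about the fixed x, y, z axes, in that order (R = Rz(yaw) Ry(pitch) Rx(roll)).
In Python, from bench import robot, cams, close_job gives the robot as it stands.
- The arm moves only by the tool arm_command, never from a script. Its argument "plan" is one flat list of numbers, 7 for each row, row after row: the shift along the tool's x, y, z in cm, then the turn, a rotation vector about the tool's x, y, z in degrees, then the closure, from 0 (fully open) to 1 (shut). A call has 1 to 8 rows; each row shifts and turns the commanded pose from where the row before left it, along the tool's axes as they then stand; what a row does not reach is not made up. A row lasts 1/8 s, in which the tool goes at most 62.5 mm and 10.7 degrees, less where a joint would pass 70% of its speed; a pose out of reach is approached as far as the arm can. A call with a gripper value outside its range is refused whole. The fingers move at their own pace and stop on an object; the grip force is fixed at half the most. Time passes only in rows, so rows that do not move let the fingers close. It gives the time, the measured TCP pose, the force and the opening at its end, in the units of the state.
- robot.get_obs(): the state, without advancing time (a new reading comes with each control period).
- cams.snapshot(name): name is "side" or "top" or "wrist"; returns a dict with "pixels" (480x640x3 uint8, red, green, blue), "fov_y" (degrees; the focal length in pixels is half the picture's height over the tangent of half this angle, whatever the lens; pixels are square), "cx", "cy" (the principal point, pixels), "k1" (the pictures are not rectified: a ray, as slopes to the right and down, at radius r is drawn at 1 + k1 r^2 times it, then the intrinsics apply), "camera_from_world" (4x4, takes a point from world to camera coordinates); the wrist camera has in their place "tool_from_camera" (4x4, takes a point from camera to tool coordinates, whose origin is the TCP and whose axes are the flange's). Camera axes: x right, y up, looking along -z (the intrinsics and any distortion apply to the point x, -y, -z); pixel columns grow to the right and rows downward; lengths in m; the calibration is good to about 2 mm. A picture is of the moment at which its call begins: read the wrist's pose just before it. There is no depth.
- close_job(): hands the job in, once; it reports no verdict.
The state is a dict: "time": time; "joint_positions": joint angles; "qvel": joint speeds; "joint_torque": joint torques, N m; "tool_pos": TCP position; "ee_rot": TCP orientation; "wrist_force": force on the tool from outside, world axes, zero at the start; "wrist_torque": the same for the moment, N m; "width": finger opening in m.
Only numpy, scipy, OpenCV 4.12 (cv2) and the standard library are available. Lean on these libraries where they do the work, as an engineer would, in place of code of your own. Each camera call takes 0.05 s, during which the arm holds its last target.

## Working session

There is one attempt and no reset: what is moved stays moved. The work goes in short steps, Python scripts to look and compute and a tool call to move; the robot and the scene stay as the last step left them, time stands still between calls to the robot, and variables do not carry over. Pictures are saved under pics/ and viewed, and the job is handed in when it is done.

Besides the shell and the picture viewer there is one more tool, called after ">>>" as name(argument=value, ...), one argument or row to a line, values as JSON. arm_command: Moves the arm, as the interface text tells. Its arguments: {"type":"object","properties":{"plan":{"type":"array","items":{"type":"number"}}},"required":["plan"]}

```bash
mkdir -p pics; ls; python3 - <<'E'
from bench import robot, cams
import cv2
o=robot.get_obs(); print({k:o[k] for k in('time','tool_pos','ee_rot','width','joint_positions')})
for n in('side','top'):
    s=cams.snapshot(n); cv2.imwrite(f'pics/{n}0.png',s['pixels'][:,:,::-1]); print(n,s['fov_y'],s['cx'],s['cy'],s['k1'],s['camera_from_world'])
E
```

```text
pics
{'time': 0.0, 'tool_pos': array([ 0.21388831, -0.50613255,  0.21231419]), 'ee_rot': array([-3.13941924e+00, -2.12647156e-04,  3.99744559e-01]), 'width': 0.09416061403366614, 'joint_positions': array([-1.27414938e+00,  8.79429389e-02,  1.37224747e+00, -1.22365975e-05,
        1.68358600e+00, -1.03099206e-01])}
side 48.431052554316224 316.1282871433257 236.1805727950837 -0.07756652449912488 [[ 0.99196198 -0.12535768  0.01723039 -0.58290024]
 [ 0.0654956   0.62516979  0.77773585 -0.06611793]
 [-0.10826708 -0.77035588  0.62835504 -1.07131789]
 [ 0.          0.          0.          1.        ]]
top 48.71659369083981 319.95012137206635 243.68111203543975 0.04652285028411166 [[-0.00496332 -0.9999388   0.00988745 -0.03345526]
 [ 0.98953001 -0.00348496  0.14428518 -0.58968797]
 [-0.14424189  0.01050006  0.98948675 -1.0337127 ]
 [ 0.          0.          0.          1.        ]]
```

View pics/top0.png

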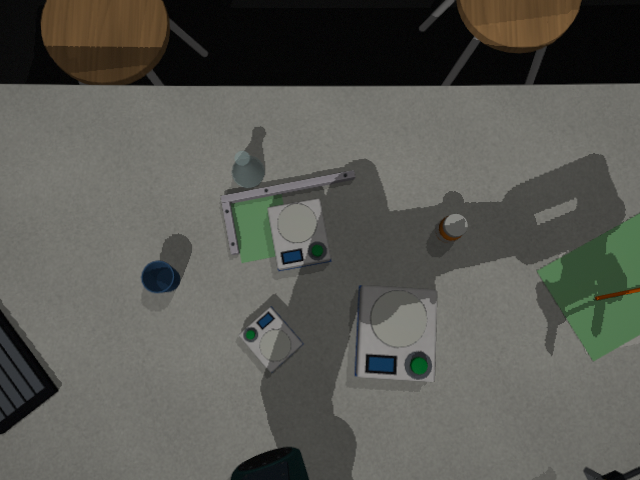

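View pics/side0.png

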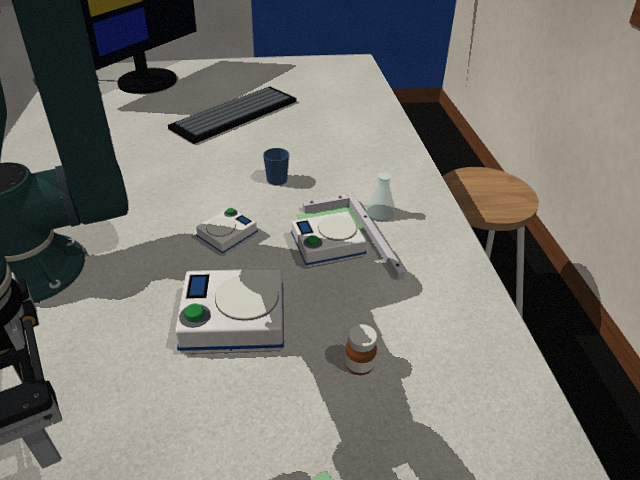

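Three stirrers in the top view: small at about (269,340), middle at about (299,235), large at about (397,334). The middle one, about 52×66 px, fits 110×130 mm at this range and lies near the bracket. I'll confirm it in an enlarged crop.

```bash
cat > h.py <<'E'
import numpy as np, cv2
def K(s):
    f=s['pixels'].shape[0]/2/np.tan(np.radians(s['fov_y'])/2)
    return f
def w2c(s):
    return np.array(s['camera_from_world'])
def proj(s,P,M=None):
    M=w2c(s) if M is None else M
    P=np.atleast_2d(P); c=P@M[:3,:3].T+M[:3,3]
    u=np.stack([c[:,0]/-c[:,2],-c[:,1]/-c[:,2]],1); r2=(u**2).sum(1,keepdims=True)
    return u*(1+s['k1']*r2)*K(s)+[s['cx'],s['cy']]
def unproj(s,px,z,M=None):
    M=w2c(s) if M is None else M
    d=(np.atleast_2d(px)-[s['cx'],s['cy']])/K(s); u=d.copy()
    for _ in range(20): u=d/(1+s['k1']*(u**2).sum(1,keepdims=True))
    ray=np.stack([u[:,0],-u[:,1],-np.ones(len(u))],1)@M[:3,:3]
    o=-M[:3,:3].T@M[:3,3]
    t=(np.broadcast_to(z,(len(u),))-o[2])/ray[:,2]
    return o+ray*t[:,None]
E
python3 - <<'E'
from bench import cams
import cv2
s=cams.snapshot('top'); im=s['pixels'][:,:,::-1]
cv2.imwrite('pics/topc.png',cv2.resize(im[150:290,210:370],None,fx=5,fy=5,interpolation=cv2.INTER_CUBIC)[:600])
cv2.imwrite('pics/topc.png',cv2.resize(cv2.convertScaleAbs(im[155:275,210:370],alpha=1.4),None,fx=5,fy=5,interpolation=cv2.INTER_CUBIC))
s=cams.snapshot('side'); im=s['pixels'][:,:,::-1]
cv2.imwrite('pics/sidec.png',cv2.resize(cv2.convertScaleAbs(im[165:285,265:425],alpha=1.4),None,fx=5,fy=5,interpolation=cv2.INTER_CUBIC))
E
```

```text
(no output)
```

View pics/topc.png

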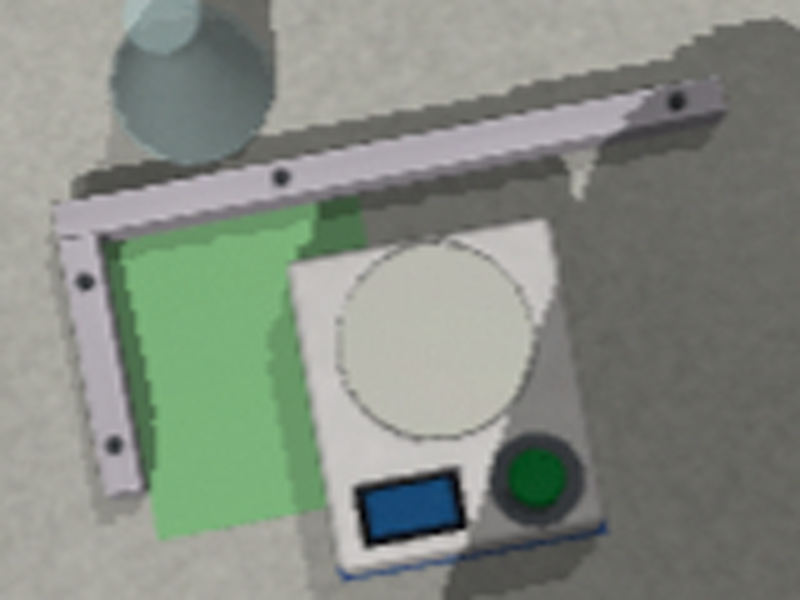

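View pics/sidec.png

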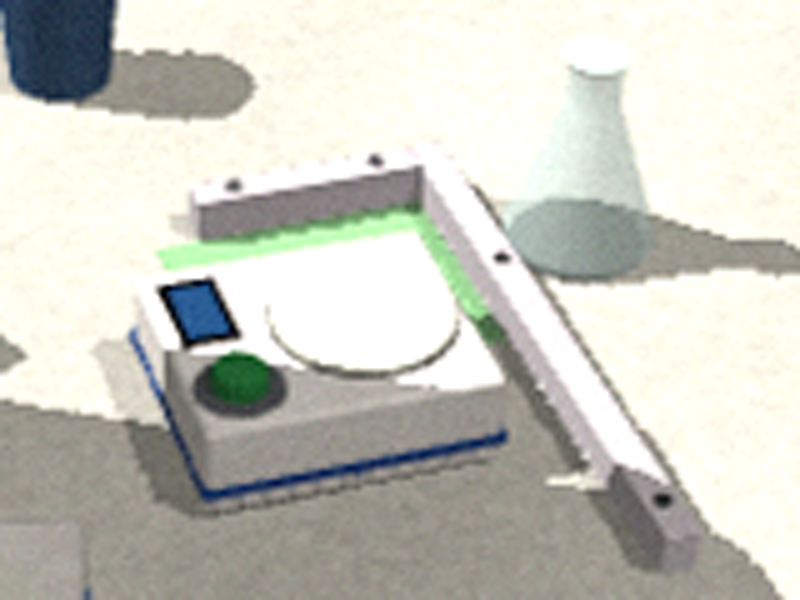

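```bash
cat > m.py <<'E'
from h import *
from bench import cams, robot
from scipy.optimize import least_squares
t=cams.snapshot('top'); s=cams.snapshot('side')
T=lambda l:np.array(l)/5-.4+[210,155]
S=lambda l:np.array(l)/5-.4+[265,165]
def T2(p,L): 
    c,sn=np.cos(p[2]),np.sin(p[2]); L=np.array(L,float)
    return np.stack([p[0]+c*L[:,0]-sn*L[:,1],p[1]+sn*L[:,0]+c*L[:,1],L[:,2]],1)
def fit(name,Lt,pt,Ls,ps,p0):
    for m in('t','s','both'):
        def r(p):
            o=[]
            if m!='s': o.append((proj(t,T2(p,Lt))-pt).ravel())
            if m!='t': o.append((proj(s,T2(p,Ls))-ps).ravel())
            return np.concatenate(o)
        q=least_squares(r,p0); print(name,m,q.x.round(4),'rms px',np.sqrt((q.fun**2).mean()).round(2)); 
    return q.x
w=.016
B=fit('bracket',[[0,0,.022],[0,-.27,.022],[w,-.27,.022],[w,w,.022],[-.11,0,.022],[-.11,w,.022]],T([[101,237],[724,112],[718,78],[55,205],[143,489],[107,494]]),
 [[0,0,.022],[w,w,.022],[-.11,0,.022],[-.11,w,.022],[0,-.27,.022],[w,-.27,.022],[-.11,0,0]],S([[421,165],[440,145],[200,207],[190,190],[664,538],[697,530],[203,242]]),[.63,.13,.1])
A=fit('stirrer',[[.065,.055,.046],[.065,-.055,.046],[-.065,.055,.046],[-.065,-.055,.046],[-.043,-.03,.057]],T([[290,266],[547,219],[342,567],[603,522],[537,478]]),
 [[.065,-.055,.046],[-.065,-.055,.046],[-.065,.055,.046],[-.065,-.055,0],[.065,-.055,0],[-.065,.055,0],[-.043,-.03,.057]],S([[505,382],[208,432],[138,282],[207,500],[507,437],[133,330],[240,372]]),[.56,.03,.1])
c,sn=np.cos(B[2]),np.sin(B[2]);d=A[:2]-B[:2]
print('stirrer in bracket',c*d[0]+sn*d[1],-sn*d[0]+c*d[1],A[2]-B[2])
for n,px,z in(('flask',[248,172],0),('jar',[448,235],0),('beaker',[165,285],0),('big tl',[360,287],.06),('big tr',[437,290],.06),('bl',[357,378],.06),('small',[268,308],.035),('small r',[301,343],.035)): print(n,unproj(t,px,z).round(3))
E
python3 m.py
```

```text
bracket t [0.6824 0.1533 0.1942] rms px 0.55
bracket s [0.6843 0.1511 0.1865] rms px 0.64
bracket both [0.6834 0.1526 0.191 ] rms px 0.71
stirrer t [0.6112 0.0071 0.1753] rms px 0.79
stirrer s [0.614  0.012  0.1776] rms px 2.12
stirrer both [0.6127 0.0088 0.1766] rms px 1.87
stirrer in bracket -0.09676864569352259 -0.1277876901349071 -0.014425617247103922
flask [[0.752 0.117 0.   ]]
jar [[ 0.613 -0.308  0.   ]]
beaker [[0.51  0.285 0.   ]]
big tl [[ 0.5   -0.114  0.06 ]]
big tr [[ 0.494 -0.266  0.06 ]]
bl [[ 0.326 -0.106  0.06 ]]
small [[0.461 0.069 0.035]]
small r [[0.391 0.003 0.035]]
```

```bash
cat > g.py <<'E'
import sys,numpy as np
from bench import robot
from scipy.spatial.transform import Rotation as Ro
B=np.array([.6832,.1526,.1915])
Rb=Ro.from_euler('z',B[2])
def go(x,y,z,yaw):  # target bracket frame, yaw of tool x rel. bracket x
    o=robot.get_obs(); R=Ro.from_euler('xyz',o['ee_rot'])
    P=Rb.apply([x,y,0])+[B[0],B[1],z]
    Rt=Ro.from_euler('xyz',[np.pi,0,B[2]+yaw])
    b=Rb.inv().apply(o['tool_pos']-[B[0],B[1],0])
    print('t',o['time'],'now bracket',b.round(4),'F br',Rb.inv().apply(o['wrist_force']).round(2),'w',round(o['width'],3))
    print('shift cm',(R.inv().apply(P-o['tool_pos'])*100).round(2),'rot deg',(R.inv()*Rt).as_rotvec(degrees=True).round(1))
a=[float(eval(v)) for v in sys.argv[1:]]
go(*a)
E
python3 g.py -.2 -.128 .16 0;
```

```text
t 0.3 now bracket [-0.586  -0.5577  0.2131] F br [ 0.4   0.47 -0.56] w 0.094
shift cm [ 46.66 -34.06   5.34] rot deg [-0.  -0.  11.9]
```

>>> arm_command(
  plan=[0,0,0,0,0,6,0.4,0,0,0,0,0,6,0.4,3.8,-4.3,0,0,0,0,0.4,3.8,-4.3,0,0,0,0,0.4,3.8,-4.3,0,0,0,0,0.4,3.8,-4.3,0,0,0,0,0.4,3.8,-4.3,0,0,0,0,0.4,3.8,-4.3,0,0,0,0,0.4],
)

```text
time: 1.3
tool_pos: [0.3898, -0.2085, 0.2137]
ee_rot: [3.141, -0.001, 0.19]
wrist_force: [0.9, 0.2, -0.3]
width: 0.0563
```

```bash
python3 g.py -.2 -.128 .16 0;
```

```text
t 1.3 now bracket [-0.3568 -0.2986  0.2137] F br [ 0.91 -0.01 -0.3 ] w 0.056
shift cm [ 15.65 -17.09   5.36] rot deg [ 0.  -0.  -0.1]
```

>>> arm_command(
  plan=[3.9,-4.3,0,0,0,0,0.4,3.9,-4.3,0,0,0,0,0.4,3.9,-4.3,0,0,0,0,0.4,3.9,-4.2,0,0,0,0,0.4,0,0,2.5,0,0,0,0.4,0,0,2.5,0,0,0,0.4,0,0,0,0,0,0,0.4],
)

```text
time: 2.17
tool_pos: [0.5084, -0.0123, 0.1611]
ee_rot: [-3.14, 0.005, 0.191]
wrist_force: [0.4, -0.2, 0.0]
width: 0.0567
```

```bash
python3 g.py -.2 -.128 .03 0; python3 - <<'E'
from bench import robot,cams
import cv2
for n in('top','wrist','side'):
    cv2.imwrite(f'pics/{n}1.png',cams.snapshot(n)['pixels'][:,:,::-1])
E
```

```text
t 2.175 now bracket [-0.2029 -0.1286  0.1611] F br [ 0.37 -0.28  0.04] w 0.057
shift cm [ 0.36 -0.04 13.11] rot deg [-0.1  0.3 -0. ]
```

View pics/wrist1.png

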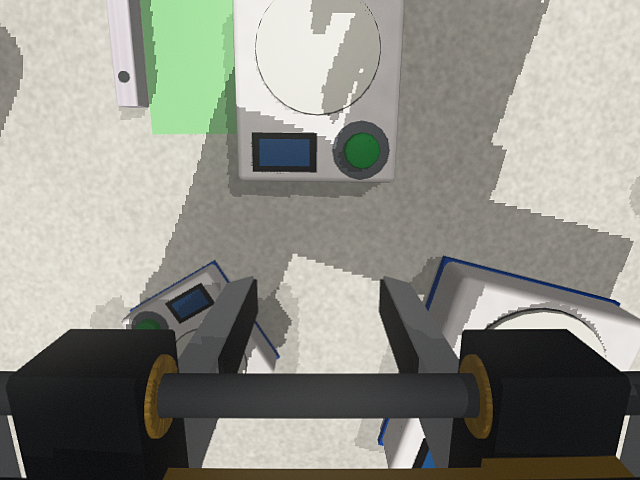

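View pics/side1.png

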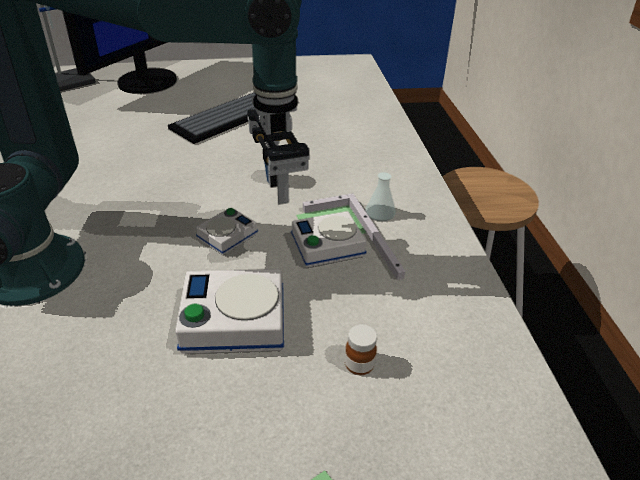

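The wrist view shows the middle stirrer's near edge at row ~180 (cols 236–396), with the fingers clear behind it. I'll check that the descent spot is clear of the small stirrer, (215,262)–(278,355), and the large one, (443,258)–(380,440).

```bash
cat > w.py <<'E'
from h import *
from g import *
from bench import cams
def wrist():
    o=robot.get_obs(); s=cams.snapshot('wrist')
    M=np.eye(4); M[:3,:3]=Ro.from_euler('xyz',o['ee_rot']).as_matrix(); M[:3,3]=o['tool_pos']
    return s,np.linalg.inv(M@np.array(s['tool_from_camera']))
def br(P): return Rb.inv().apply(P-[B[0],B[1],0])
E
sed -i 's/^a=\[/if __name__=="__main__":\n  a=[/; s/^go(\*a)/  go(*a)/' g.py
python3 - <<'E'
from w import *
s,M=wrist()
for n,p,z in(('small corner',[215,262],.01),('small low',[278,355],.01),('big tl',[443,258],.01),('big bl',[380,440],.01),
 ('st bl',[238,179],.046),('st br',[395,181],.046),('st bl0',[228,195],.0),('st right top',[402,40],.046),('st left top',[236,40],.046),('button',[362,151],.057),
 ('rail end in',[147,106],.022),('rail end out',[119,106],.022),('rail in up',[141,0],.022)):
    print(n,br(unproj(s,p,z,M)).round(4))
E
```

```text
small corner [[-0.2307 -0.0445  0.01  ]]
small low [[-0.3159 -0.0942  0.01  ]]
big tl [[-0.2276 -0.2323  0.01  ]]
big bl [[-0.4046 -0.187   0.01  ]]
st bl [[-0.1593 -0.0737  0.046 ]]
st br [[-0.1608 -0.1832  0.046 ]]
st bl0 [[-0.1767 -0.056   0.    ]]
st right top [[-0.0696 -0.1841  0.046 ]]
st left top [[-0.0695 -0.0764  0.046 ]]
button [[-0.14   -0.1585  0.057 ]]
rail end in [[-0.1084 -0.005   0.022 ]]
rail end out [[-0.1082  0.0156  0.022 ]]
rail in up [[-0.0379 -0.0072  0.022 ]]
```

>>> arm_command(
  plan=[0,0,4.5,0,0,0,0.4,0,0,4.5,0,0,0,0.4,0,0,4.4,0,0,0,0.4,1,0,0,0,0,0,0.4,1,0,0,0,0,0,0.4,0.6,0,0,0,0,0,0.4,0.6,0,0,0,0,0,0.4,0,0,0,0,0,0,0.4],
)

```text
time: 3.38
tool_pos: [0.5411, -0.0077, 0.0314]
ee_rot: [3.14, 0.002, 0.19]
wrist_force: [-5.4, -2.4, 4.6]
width: 0.0565
```

```bash
python3 g.py -.142 -.128 .026 0
```

```text
t 3.375 now bracket [-0.17   -0.1303  0.0314] F br [-5.81 -1.36  4.58] w 0.057
shift cm [ 2.8  -0.23  0.54] rot deg [ 0.1  0.1 -0.1]
```

>>> arm_command(
  plan=[0.4,0,0,0,0,0,0.4,0.4,0,0,0,0,0,0.4,0.4,0,0,0,0,0,0.4,0.4,0,0,0,0,0,0.4],
)

```text
time: 3.88
tool_pos: [0.5548, -0.0046, 0.0314]
ee_rot: [3.14, 0.006, 0.191]
wrist_force: [-10.8, -2.6, 8.4]
width: 0.0562
```

```bash
python3 g.py -.142 -.128 .026 0; python3 - <<'E'
from w import *
s,M=wrist(); cv2.imwrite('pics/wrist2.png',s['pixels'][:,:,::-1])
s=cams.snapshot('top'); cv2.imwrite('pics/top2.png',cv2.resize(cv2.convertScaleAbs(s['pixels'][155:275,210:370,::-1],alpha=1.4),None,fx=5,fy=5,interpolation=cv2.INTER_CUBIC))
E
```

```text
t 3.875 now bracket [-0.156  -0.1299  0.0314] F br [-11.09  -0.45   8.44] w 0.056
shift cm [ 1.4  -0.19  0.53] rot deg [ 0.1  0.4 -0.1]
```

View pics/wrist2.png

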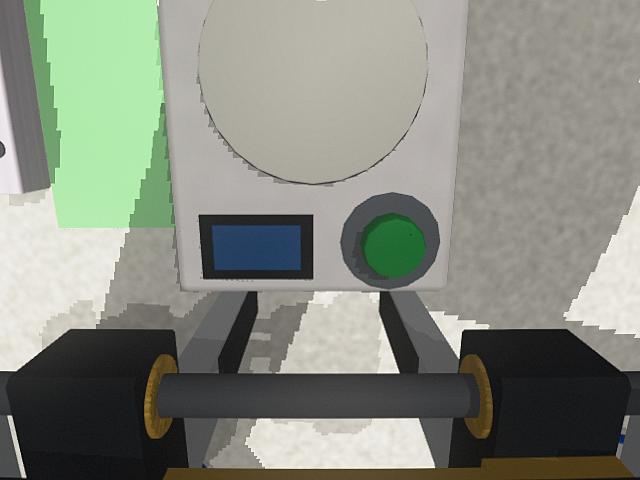

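View pics/top2.png

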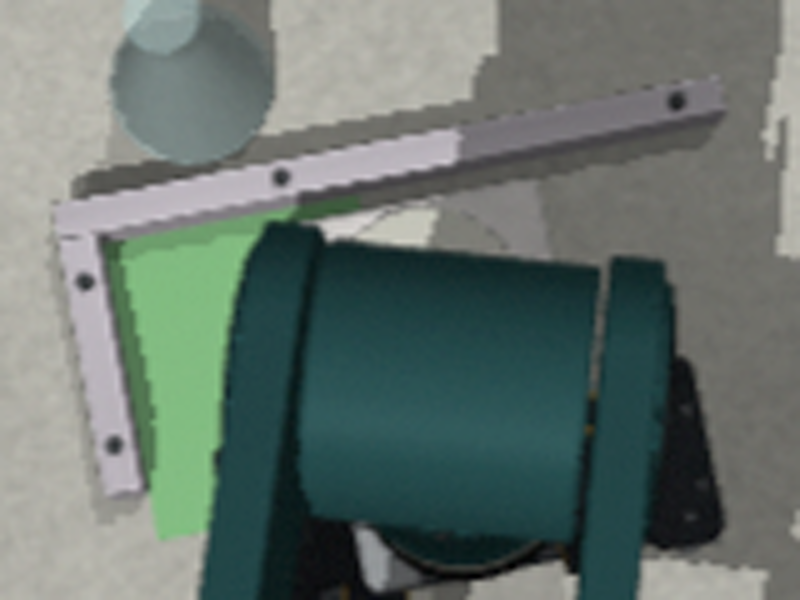

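>>> arm_command(
  plan=[0.2,0,-0.3,0,0,0,0.4,0.4,0,0,0,0,0,0.4,0.4,0,0,0,0,0,0.4,0.2,0,0,0,0,0,0.4],
)

```text
time: 4.47
tool_pos: [0.568, -0.0016, 0.0331]
ee_rot: [3.141, 0.003, 0.191]
wrist_force: [-6.8, -1.8, 3.9]
width: 0.0565
```

```bash
python3 g.py -.142 -.128 .026 0
```

```text
t 4.475 now bracket [-0.1425 -0.1295  0.0331] F br [-7.04 -0.52  3.92] w 0.056
shift cm [ 0.05 -0.15  0.7 ] rot deg [ 0.   0.2 -0.1]
```

>>> arm_command(
  plan=[-1,0,0,0,0,0,0.4,-1,0,-1,0,0,0,0.4,0,0,-3.5,0,0,0,0.4,0,0,-3.5,0,0,0,0.4,0,4.5,0,0,0,0,0.4,2,4.5,0,0,0,0,0.4,3.5,0,0,0,0,0,0.4,3.5,0,0,0,0,0,0.4],
)

```text
time: 5.48
tool_pos: [0.6559, -0.0775, 0.1141]
ee_rot: [3.141, -0.003, 0.189]
wrist_force: [-0.2, 0.6, 0.2]
width: 0.0565
```

>>> arm_command(
  plan=[0,0,0,0,0,-10,0.4,0,0,0,0,0,-10,0.4,0,0,0,0,0,-10,0.4,0,0,0,0,0,-10,0.4,0,0,0,0,0,-10,0.4,0,0,0,0,0,-10,0.4,0,0,0,0,0,-10,0.4,0,0,0,0,0,-10,0.4],
)

```text
time: 6.48
tool_pos: [0.655, -0.0766, 0.114]
ee_rot: [3.139, 0.0, 1.592]
wrist_force: [-0.2, -0.0, -0.5]
width: 0.0563
```

>>> arm_command(
  plan=[0,0,0,0,0,-10,0.4,0,0,0,0,0,0,0.4],
)

```text
time: 6.72
tool_pos: [0.6549, -0.0766, 0.1137]
ee_rot: [3.139, 0.001, 1.759]
wrist_force: [0.8, -0.5, 0.9]
width: 0.0566
```

```bash
python3 g.py -.07 -.22 .028 np.pi/2; python3 - <<'E'
from w import *
s,M=wrist(); cv2.imwrite('pics/wrist3.png',s['pixels'][:,:,::-1])
s=cams.snapshot('top'); cv2.imwrite('pics/top3.png',s['pixels'][:,:,::-1])
E
```

```text
t 6.725 now bracket [-0.0714 -0.2196  0.1137] F br [ 0.68 -0.61  0.87] w 0.057
shift cm [-0.03  0.12  8.57] rot deg [ 0.1  0.  -0.2]
```

View pics/wrist3.png

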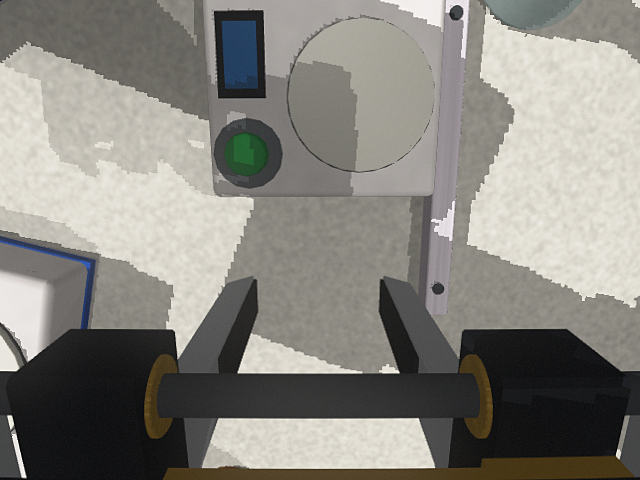

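View pics/top3.png

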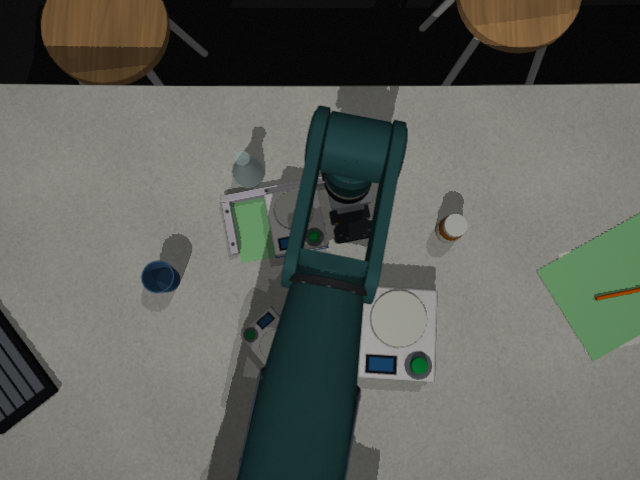

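```bash
python3 - <<'E'
from w import *
s,M=wrist()
for n,p,z in(('st near left',[217,193],.046),('st near right',[433,194],.046),('button',[245,154],.057),('st right up',[439,40],.046),('rail inner near',[428,312],.022),('rail outer near',[446,312],.022),('rail outer up',[466,40],.022)): print(n,br(unproj(s,p,z,M)).round(4))
E
```

```text
st near left [[-0.1306 -0.1795  0.046 ]]
st near right [[-0.0055 -0.1805  0.046 ]]
button [[-0.1115 -0.157   0.057 ]]
st right up [[-0.0073 -0.0979  0.046 ]]
rail inner near [[ 0.0031 -0.2651  0.022 ]]
rail outer near [[ 0.0155 -0.2652  0.022 ]]
rail outer up [[ 0.0153 -0.0928  0.022 ]]
```

>>> arm_command(
  plan=[0,0,4.2,0,0,0,0.4,0,0,4.1,0,0,0,0.4,0,0,0,0,0,0,0.4,1.2,0,-0.1,0,0,0,0.4,0.8,0,-0.1,0,0,0,0.4,0.6,0,0,0,0,0,0.4,0.6,0,0,0,0,0,0.4,0.6,0,0,0,0,0,0.4],
)

```text
time: 7.88
tool_pos: [0.6491, -0.0418, 0.0337]
ee_rot: [3.138, 0.006, 1.76]
wrist_force: [1.1, -6.4, 2.7]
width: 0.0563
```

```bash
python3 g.py -.07 -.118 .03 np.pi/2
```

```text
t 7.875 now bracket [-0.0705 -0.1844  0.0337] F br [-0.16 -6.53  2.66] w 0.056
shift cm [6.64 0.03 0.33] rot deg [ 0.2  0.4 -0.1]
```

Contact made and it is sliding at about 6.5 N. Continue.

>>> arm_command(
  plan=[0.7,0,0,0,0,0,0.4,0.7,0,0,0,0,0,0.4,0.7,0,0,0,0,0,0.4,0.7,0,0,0,0,0,0.4,0.7,0,0,0,0,0,0.4,0.7,0,0,0,0,0,0.4,0.7,0,0,0,0,0,0.4,0,0,0,0,0,0,0.4],
)

```text
time: 8.88
tool_pos: [0.6397, 0.0074, 0.0337]
ee_rot: [3.138, 0.004, 1.761]
wrist_force: [0.4, -4.3, 4.3]
width: 0.0564
```

```bash
python3 g.py -.07 -.118 .03 np.pi/2
```

```text
t 8.875 now bracket [-0.0703 -0.1343  0.0337] F br [-0.41 -4.28  4.32] w 0.056
shift cm [1.63 0.03 0.36] rot deg [ 0.2  0.2 -0.1]
```

>>> arm_command(
  plan=[0.4,0,0,0,0,0,0.4,0.4,0,0,0,0,0,0.4,0.3,0,0,0,0,0,0.4,0,0,0,0,0,0,0.4],
)

```text
time: 9.38
tool_pos: [0.6379, 0.0173, 0.0337]
ee_rot: [3.138, 0.005, 1.76]
wrist_force: [1.2, -6.0, 4.8]
width: 0.0564
```

```bash
python3 g.py -.07 -.118 .03 np.pi/2
```

```text
t 9.375 now bracket [-0.0702 -0.1242  0.0337] F br [ 0.06 -6.15  4.8 ] w 0.056
shift cm [0.62 0.02 0.37] rot deg [ 0.2  0.3 -0.1]
```

Nudging in small steps until the force rises against the rail.

>>> arm_command(
  plan=[0.2,0,0,0,0,0,0.4,0,0,0,0,0,0,0.4],
)

```text
time: 9.62
tool_pos: [0.6376, 0.0191, 0.0337]
ee_rot: [3.138, 0.006, 1.76]
wrist_force: [0.8, -6.5, 4.6]
width: 0.0563
```

>>> arm_command(
  plan=[0.2,0,0,0,0,0,0.4,0,0,0,0,0,0,0.4],
)

```text
time: 9.88
tool_pos: [0.6372, 0.021, 0.0337]
ee_rot: [3.138, 0.006, 1.76]
wrist_force: [0.6, -6.3, 4.8]
width: 0.0566
```

>>> arm_command(
  plan=[0.2,0,0,0,0,0,0.4,0,0,0,0,0,0,0.4],
)

```text
time: 10.12
tool_pos: [0.6368, 0.023, 0.0337]
ee_rot: [3.138, 0.006, 1.76]
wrist_force: [1.7, -7.8, 4.9]
width: 0.0566
```

```bash
python3 g.py -.07 -.118 .03 np.pi/2
```

```text
t 10.125 now bracket [-0.0702 -0.1184  0.0337] F br [ 0.22 -7.96  4.94] w 0.057
shift cm [0.05 0.02 0.37] rot deg [ 0.2  0.3 -0.1]
```

>>> arm_command(
  plan=[0.2,0,0,0,0,0,0.4,0,0,0,0,0,0,0.4],
)

```text
time: 10.38
tool_pos: [0.6368, 0.0233, 0.0337]
ee_rot: [3.138, 0.009, 1.76]
wrist_force: [2.0, -10.2, 4.3]
width: 0.0567
```

```bash
python3 g.py -.07 -.118 .03 np.pi/2; python3 - <<'E'
from w import *
s,M=wrist(); cv2.imwrite('pics/wrist4.png',s['pixels'][:,:,::-1])
s=cams.snapshot('side'); cv2.imwrite('pics/side4.png',cv2.resize(cv2.convertScaleAbs(s['pixels'][165:285,265:425,::-1],alpha=1.4),None,fx=5,fy=5,interpolation=cv2.INTER_CUBIC))
E
```

```text
t 10.375 now bracket [-0.0702 -0.1181  0.0337] F br [  0.04 -10.36   4.29] w 0.057
shift cm [0.01 0.02 0.37] rot deg [ 0.2  0.5 -0.1]
```

View pics/wrist4.png

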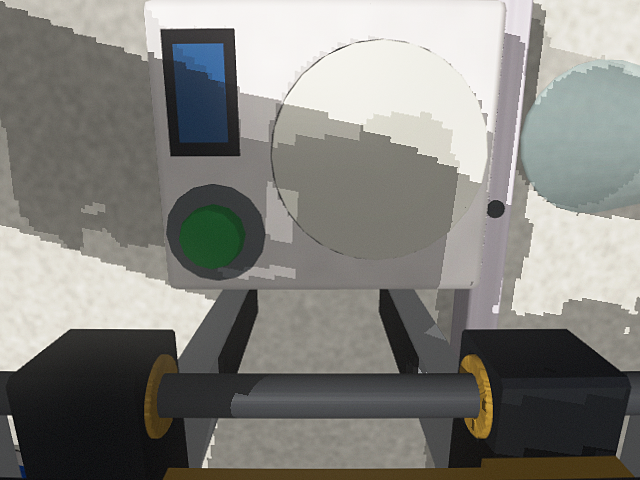

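View pics/side4.png

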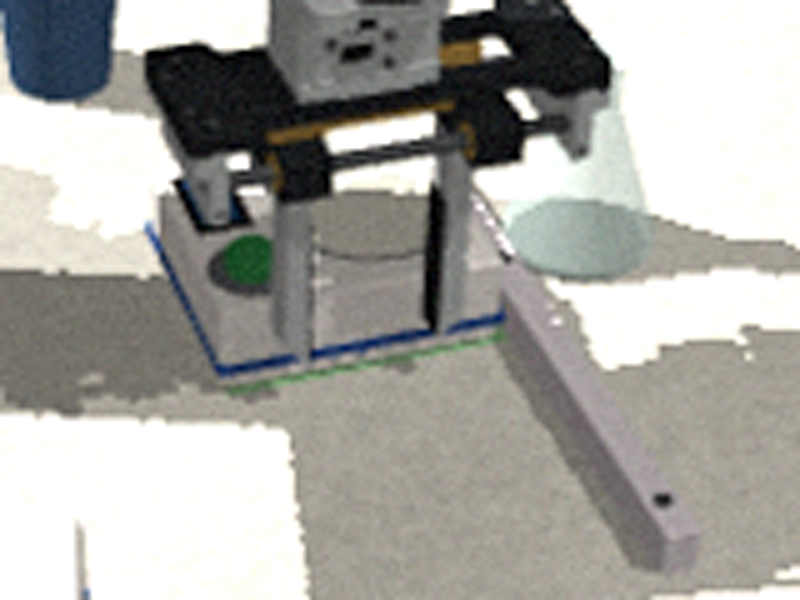

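>>> arm_command(
  plan=[-1,0,0,0,0,0,0.4,-1,0,-1,0,0,0,0.4,0,0,-3.5,0,0,0,0.4,0,0,-3.5,0,0,0,0.4,0,-3.5,0,0,0,0,0.4,2.5,-3.5,0,0,0,0,0.4,2.9,-3.7,0,0,0,0,0.4,2.9,-0.5,0,0,0,0,0.4],
)

```text
time: 11.48
tool_pos: [0.5103, 0.0688, 0.1116]
ee_rot: [-3.141, -0.001, 1.76]
wrist_force: [1.2, 0.2, -0.7]
width: 0.0566
```

>>> arm_command(
  plan=[0,0,0,0,0,10,0.4,0,0,0,0,0,10,0.4,0,0,0,0,0,10,0.4,0,0,0,0,0,10,0.4,0,0,0,0,0,10,0.4,0,0,0,0,0,10,0.4,0,0,0,0,0,10,0.4,0,0,0,0,0,10,0.4],
)

```text
time: 12.48
tool_pos: [0.5125, 0.0686, 0.1118]
ee_rot: [-3.141, 0.0, 0.359]
wrist_force: [0.4, 0.0, -0.3]
width: 0.0561
```

>>> arm_command(
  plan=[0,0,0,0,0,10,0.4,0,0,0,0,0,0,0.4],
)

```text
time: 12.72
tool_pos: [0.5126, 0.0685, 0.1117]
ee_rot: [-3.141, -0.0, 0.193]
wrist_force: [0.3, 0.1, -0.3]
width: 0.056
```

```bash
python3 g.py -.17 -.056 .03 0; python3 - <<'E'
from w import *
s,M=wrist(); cv2.imwrite('pics/wrist5.png',s['pixels'][:,:,::-1])
E
```

```text
t 12.725 now bracket [-0.1835 -0.0501  0.1117] F br [ 0.34  0.04 -0.32] w 0.056
shift cm [1.35 0.6  8.17] rot deg [-0.  -0.   0.1]
```

View pics/wrist5.png

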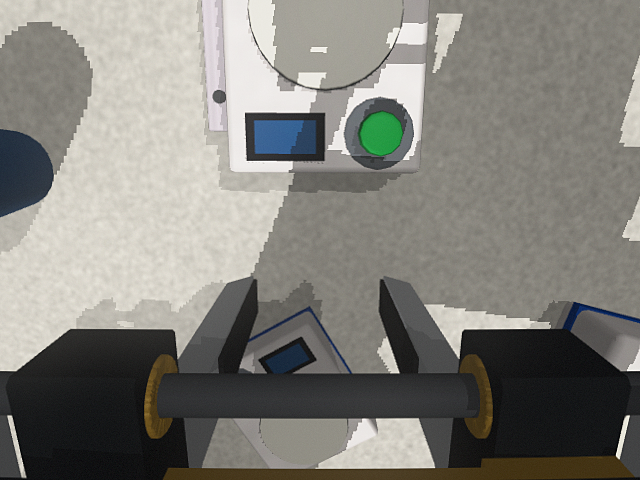

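>>> arm_command(
  plan=[1,0.6,0,0,0,0,0.4,0,0,4,0,0,0,0.4,0,0,4,0,0,0,0.4,0,0,0,0,0,0,0.4,1,0,-0.1,0,0,0,0.4,0.8,0,-0.1,0,0,0,0.4,0.6,0,0,0,0,0,0.4,0,0,0,0,0,0,0.4],
)

```text
time: 13.78
tool_pos: [0.5482, 0.0689, 0.0343]
ee_rot: [3.141, -0.002, 0.191]
wrist_force: [-0.9, -0.0, -0.5]
width: 0.0565
```

```bash
python3 g.py -.138 -.056 .03 0
```

```text
t 13.775 now bracket [-0.1484 -0.0565  0.0343] F br [-0.92  0.17 -0.54] w 0.056
shift cm [ 1.04 -0.05  0.43] rot deg [ 0.  -0.1 -0. ]
```

>>> arm_command(
  plan=[0.4,0,0,0,0,0,0.4,0.2,0,0,0,0,0,0.4,0,0,0,0,0,0,0.4],
)

```text
time: 14.15
tool_pos: [0.5531, 0.0699, 0.0334]
ee_rot: [3.142, 0.0, 0.19]
wrist_force: [0.4, 0.1, -0.9]
width: 0.0564
```

>>> arm_command(
  plan=[0.2,0,0,0,0,0,0.4,0,0,0,0,0,0,0.4],
)

```text
time: 14.4
tool_pos: [0.5545, 0.0702, 0.0333]
ee_rot: [3.142, 0.001, 0.19]
wrist_force: [-1.5, -0.4, 0.8]
width: 0.0561
```

>>> arm_command(
  plan=[0.2,0,0,0,0,0,0.4,0,0,0,0,0,0,0.4],
)

```text
time: 14.65
tool_pos: [0.5545, 0.0702, 0.0334]
ee_rot: [3.142, 0.006, 0.19]
wrist_force: [-7.5, -2.1, 5.9]
width: 0.0566
```

```bash
python3 g.py -.138 -.056 .03 0
```

```text
t 14.65 now bracket [-0.142  -0.0564  0.0334] F br [-7.79 -0.67  5.89] w 0.057
shift cm [ 0.4  -0.04  0.34] rot deg [ 0.   0.4 -0.1]
```

>>> arm_command(
  plan=[0.2,0,-0.1,0,0,0,0.4,0,0,0,0,0,0,0.4],
)

```text
time: 14.9
tool_pos: [0.5576, 0.0708, 0.0335]
ee_rot: [3.142, 0.004, 0.19]
wrist_force: [-4.2, -1.9, -0.8]
width: 0.0567
```

>>> arm_command(
  plan=[0.2,0,-0.1,0,0,0,0.4,0,0,0,0,0,0,0.4],
)

```text
time: 15.15
tool_pos: [0.5583, 0.0707, 0.0338]
ee_rot: [3.141, 0.007, 0.191]
wrist_force: [-7.4, -2.4, -1.1]
width: 0.0564
```

```bash
python3 g.py -.138 -.056 .03 0
```

```text
t 15.15 now bracket [-0.1382 -0.0566  0.0338] F br [-7.77 -0.93 -1.11] w 0.056
shift cm [ 0.02 -0.06  0.38] rot deg [ 0.   0.4 -0. ]
```

>>> arm_command(
  plan=[0.2,0,0,0,0,0,0.4,0,0,0,0,0,0,0.4],
)

```text
time: 15.4
tool_pos: [0.5582, 0.0707, 0.0336]
ee_rot: [3.141, 0.012, 0.191]
wrist_force: [-12.2, -3.7, 1.3]
width: 0.0565
```

>>> arm_command(
  plan=[0.2,0,0,0,0,0,0.4,0,0,0,0,0,0,0.4],
)

```text
time: 15.65
tool_pos: [0.5583, 0.0707, 0.0336]
ee_rot: [3.141, 0.017, 0.191]
wrist_force: [-17.5, -3.9, 5.0]
width: 0.0562
```

```bash
python3 g.py -.138 -.056 .03 0
```

```text
t 15.65 now bracket [-0.1382 -0.0566  0.0336] F br [-17.97  -0.48   5.04] w 0.056
shift cm [ 0.03 -0.06  0.36] rot deg [ 0.  1. -0.]
```

>>> arm_command(
  plan=[-1,0,0,0,0,0,0.4,-1.2,0,0,0,0,0,0.4,0,0,-4,0,0,0,1,0,0,-4,0,0,0,1,0,0,-3,0,0,0,1,0,0,0,0,0,0,1,0,0,0,0,0,0,1],
)

```text
time: 16.52
tool_pos: [0.5429, 0.0681, 0.1444]
ee_rot: [-3.141, 0.001, 0.19]
wrist_force: [0.3, 0.5, -1.6]
width: 0.0099
```

```bash
python3 g.py -.108 -.085 .075 0; python3 - <<'E'
from w import *
s,M=wrist(); cv2.imwrite('pics/wrist6.png',s['pixels'][:,:,::-1])
np.save('M6.npy',M)
s=cams.snapshot('side'); cv2.imwrite('pics/side6.png',cv2.resize(cv2.convertScaleAbs(s['pixels'][165:285,265:425,::-1],alpha=1.2),None,fx=5,fy=5,interpolation=cv2.INTER_CUBIC))
E
```

```text
t 16.525 now bracket [-0.1539 -0.0563  0.1444] F br [ 0.39  0.39 -1.58] w 0.01
shift cm [4.59 2.87 6.93] rot deg [-0.   0.  -0.1]
```

View pics/wrist6.png

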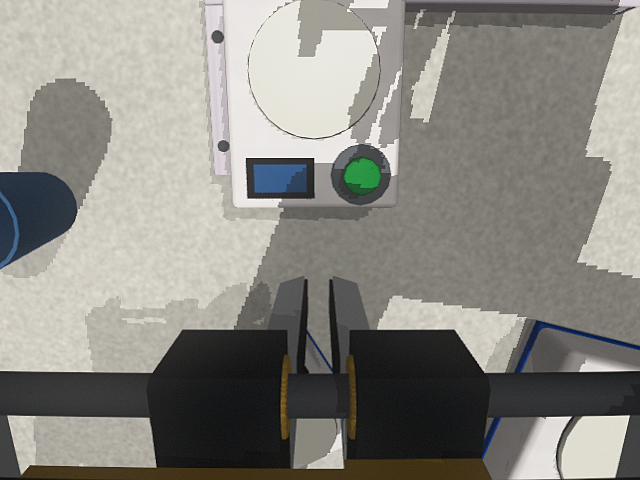

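View pics/side6.png

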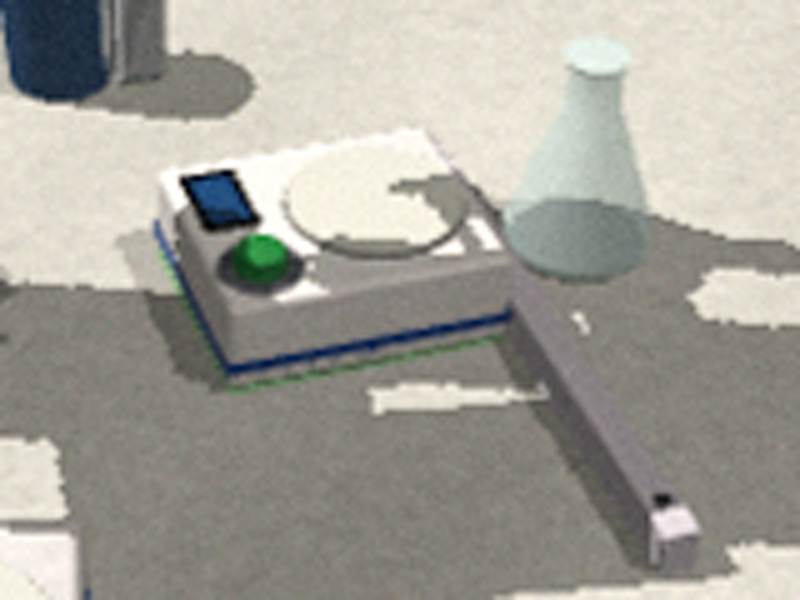

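The side and wrist views show the stirrer in the corner, against the long rail (side crop ~(510,270)) and the short rail (wrist (222,150)). The button is at wrist (362,176). Now measure it.

```bash
python3 - <<'E'
from w import *
s,M=wrist(); im=s['pixels']
g=cv2.inRange(cv2.cvtColor(im,cv2.COLOR_RGB2HSV),(50,150,60),(75,255,255)); m=cv2.moments(g[100:250,300:420],True); bx=[m['m10']/m['m00']+300,m['m01']/m['m00']+100]; print('button px',bx,m['m00'])
for n,p,z in(('button',bx,.056),('st bl',[233,206],.046),('st br',[397,206],.046),('st r up',[402,40],.046),('rail end in',[229,173],.022),('rail out end',[214,174],.022),('rail out up',[204,10],.022),('long rail in',[500,9],.022)): print(n,br(unproj(s,p,z,M)).round(4))
E
```

```text
button px [362.7106339468303, 174.42535787321063] 978.0
button [[-0.1074 -0.0835  0.056 ]]
st bl [[-0.1288 -0.      0.046 ]]
st br [[-0.1289 -0.1076  0.046 ]]
st r up [[-0.0282 -0.1062  0.046 ]]
rail end in [[-0.1094  0.0066  0.022 ]]
rail out end [[-0.1101  0.0172  0.022 ]]
rail out up [[-0.005   0.0175  0.022 ]]
long rail in [[-0.0042 -0.1734  0.022 ]]
```

>>> arm_command(
  plan=[2.3,1.4,0,0,0,0,1,2.3,1.4,0,0,0,0,1,0,0,3,0,0,0,1,0,0,3,0,0,0,1,0,0,0,0,0,0,1,0,0,0,0,0,0,1],
)

```text
time: 17.42
tool_pos: [0.594, 0.0493, 0.0858]
ee_rot: [3.142, -0.0, 0.19]
wrist_force: [1.0, -0.1, -0.2]
width: 0.0002
```

```bash
python3 g.py -.108 -.085 .065 0; python3 - <<'E'
from w import *
s=cams.snapshot('side'); cv2.imwrite('pics/side7.png',cv2.resize(cv2.convertScaleAbs(s['pixels'][165:285,265:425,::-1],alpha=1.2),None,fx=5,fy=5,interpolation=cv2.INTER_CUBIC))
E
```

```text
t 17.425 now bracket [-0.1072 -0.0845  0.0858] F br [ 0.93 -0.33 -0.19] w 0.0
shift cm [-0.08  0.05  2.08] rot deg [ 0.  -0.  -0.1]
```

View pics/side7.png

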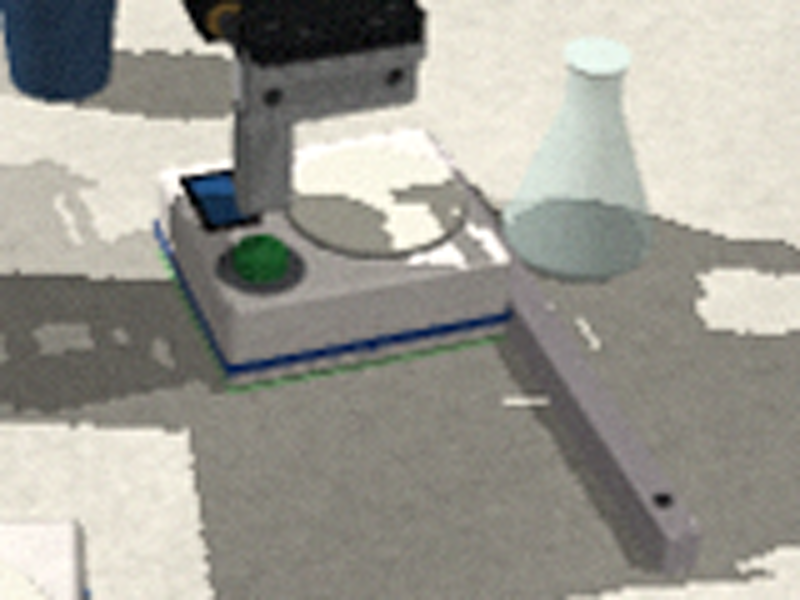

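>>> arm_command(
  plan=[0,0,1,0,0,0,1,0,0,0.8,0,0,0,1,0,0,0,0,0,0,1],
)

```text
time: 17.85
tool_pos: [0.593, 0.0492, 0.0664]
ee_rot: [-3.141, 0.002, 0.19]
wrist_force: [0.5, 0.5, 0.1]
width: 0.0007
```

>>> arm_command(
  plan=[0,0,0.3,0,0,0,1,0,0,0.3,0,0,0,1,0,0,0,0,0,0,1],
)

```text
time: 18.23
tool_pos: [0.594, 0.0492, 0.0619]
ee_rot: [3.141, -0.001, 0.19]
wrist_force: [0.0, 0.1, 3.1]
width: 0.0004
```

>>> arm_command(
  plan=[0,0,0.2,0,0,0,1,0,0,0.1,0,0,0,1,0,0,0,0,0,0,1],
)

```text
time: 18.6
tool_pos: [0.594, 0.0492, 0.0593]
ee_rot: [3.141, -0.001, 0.19]
wrist_force: [-2.0, 0.1, 5.2]
width: 0.0003
```

>>> arm_command(
  plan=[0,0,0.2,0,0,0,1,0,0,0,0,0,0,1],
)

```text
time: 18.85
tool_pos: [0.5941, 0.0492, 0.0591]
ee_rot: [3.141, -0.001, 0.19]
wrist_force: [-4.4, -0.4, 10.9]
width: 0.0002
```

>>> arm_command(
  plan=[0,0,0.2,0,0,0,1,0,0,0,0,0,0,1],
)

```text
time: 19.1
tool_pos: [0.5941, 0.0492, 0.059]
ee_rot: [3.141, -0.002, 0.191]
wrist_force: [-7.6, 0.3, 17.2]
width: 0.0004
```

>>> arm_command(
  plan=[0,0,0.2,0,0,0,1,0,0,0,0,0,0,1],
)

```text
time: 19.35
tool_pos: [0.5942, 0.0492, 0.0588]
ee_rot: [3.141, -0.003, 0.191]
wrist_force: [-11.1, 0.4, 25.0]
width: 0.0002
```

```bash
python3 - <<'E'
from w import *
s=cams.snapshot('side'); cv2.imwrite('pics/side8.png',cv2.resize(cv2.convertScaleAbs(s['pixels'][165:285,265:425,::-1],alpha=1.2),None,fx=5,fy=5,interpolation=cv2.INTER_CUBIC))
E
```

```text
(no output)
```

View pics/side8.png

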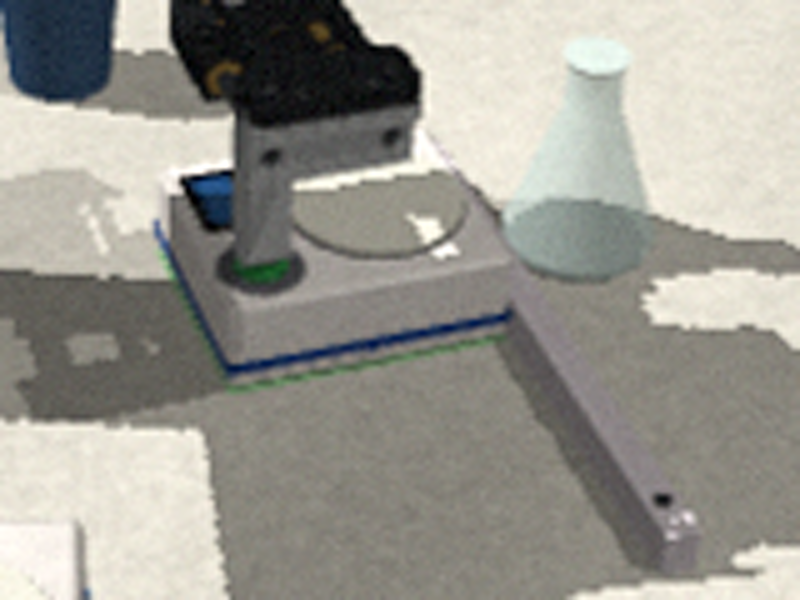

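The button bottomed with the tip at z≈0.051, which is the full 6 mm, and the force climbed past 5 N. Release and lift.

>>> arm_command(
  plan=[0,0,-0.4,0,0,0,1,0,0,-0.4,0,0,0,1,0,0,-1,0,0,0,1,0,0,-3,0,0,0,1,0,0,-4,0,0,0,1,-4,0,-3,0,0,0,1,-4,0,0,0,0,0,1,0,0,0,0,0,0,1],
)

```text
time: 20.4
tool_pos: [0.5133, 0.0339, 0.1703]
ee_rot: [-3.142, 0.001, 0.19]
wrist_force: [1.3, -0.7, 0.0]
width: 0.0006
```

```bash
python3 g.py -.108 -.085 .065 0; python3 - <<'E'
from w import *
s,M=wrist(); cv2.imwrite('pics/wrist9.png',s['pixels'][:,:,::-1]); im=s['pixels']
g=cv2.inRange(cv2.cvtColor(im,cv2.COLOR_RGB2HSV),(50,150,60),(75,255,255)); cv2.imwrite('pics/g.png',g)
s=cams.snapshot('side'); cv2.imwrite('pics/side9.png',cv2.resize(cv2.convertScaleAbs(s['pixels'][165:285,265:425,::-1],alpha=1.2),None,fx=5,fy=5,interpolation=cv2.INTER_CUBIC))
E
```

```text
t 20.4 now bracket [-0.1894 -0.0842  0.1703] F br [ 1.16 -0.93  0.04] w 0.001
shift cm [ 8.15  0.07 10.53] rot deg [-0.   0.  -0.1]
```

View pics/wrist9.png

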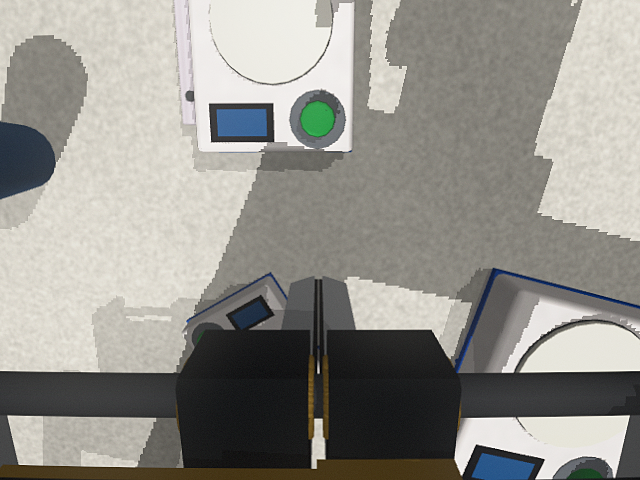

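View pics/side9.png

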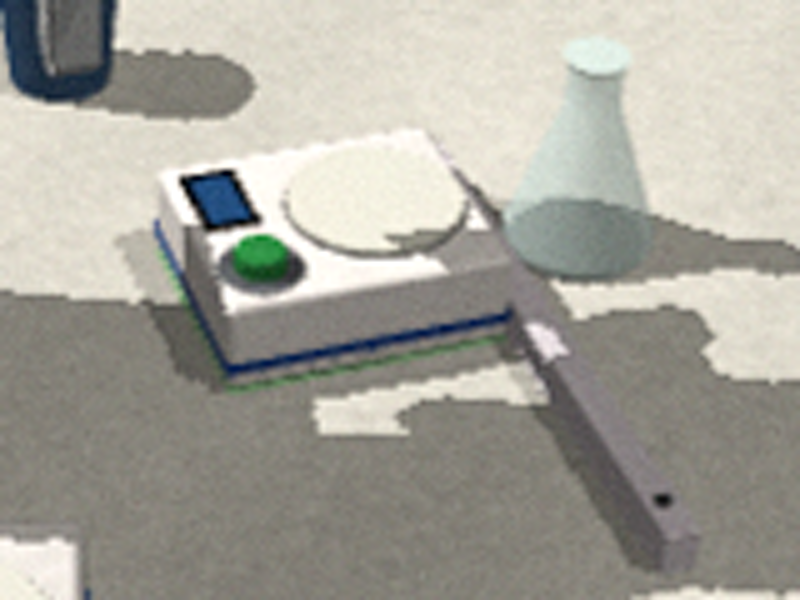

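```bash
python3 - <<'E'
from w import *
s,M=wrist()
for n,p,z in(('st bl',[197,152],.046),('st br',[352,151],.046),('button',[318,119],.057)): print(n,br(unproj(s,p,z,M)).round(4))
from bench import close_job
print(close_job())
E
```

```text
st bl [[-0.1275  0.0007  0.046 ]]
st br [[-0.1271 -0.1078  0.046 ]]
button [[-0.1059 -0.0841  0.057 ]]
the job is handed in; nothing more can be done
None
```

I pushed the middle-sized stirrer into the corner of the bracket with the fingertips, pressed its green button fully down, released it and handed the job in. No verdict was reported.

- **Pushing:** I pushed first towards the long rail, then along to the short rail (stopped at about 10 N), then against the long rail again (held at about 18 N). The fingers stopped within about 0.5 mm of the positions expected for home.
- **Button:** It bottomed out with the fingertip about 51 mm above the bench, which is the full 6 mm of travel. The force rose to 25 N before I let go.
- **Last checks:** The pictures show the button up again and the robot clear of everything. The flask and beaker are upright where they were. The jar was last seen unmoved after the first push, and no move went near it.
- **Small disagreement:** In the last wrist picture the stirrer's near edge is at about x = −127 mm in the bracket's axes, against −130 mm expected at home. Its sides are at y of about +1 and −108 mm, against 0 and −110 mm. That is roughly the calibration error plus my pixel reading, and the stirrer looked square to within about 0.01 rad.

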